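Draw down the grain mill's cover plate

TASK

Screw the grain mill's cover plate down evenly: tighten its four square nuts clockwise, about a half turn each, in cross order, bringing each nut up snug before you go to the next and taking the opposite nut before its neighbours. Stop each nut when you feel it come up snug, without over-tightening it, so that the plate ends level, flush with the rim and held by all four nuts. Leave the other things on the counter where they are and let go of the nuts.

Things in the scene. Friction and masses are not known exactly. Their poses are not given: they have to be found in the camera images.
- mill: white grain mill, 182 x 182 mm, 102 mm high, fixed. Origin: centre of its underside; x points away from its flour chute (about away from the robot), z up. Its top is an open square recess with a 15 mm wide rim, rim top 102 mm above the origin. In the recess: four springy seats, one straight below each nut, and weak springs that lift the plate.
- plate: aluminium cover plate, 149 x 149 x 10 mm, in the mill's recess with 1.5 mm play. Origin: centre of its underside. Springs lift it against the nuts: at the start it stands about 3 to 4 mm proud of the rim; home, it is flush with it (underside about 92 mm above the mill's origin). A feed throat, diameter 42 mm, stands 10 mm above its middle.
- nut_a: steel nut on a vertical axis, at x -55, y 55 mm in the mill's frame, opposite nut_c. Origin: on the axis, within 1 mm of the lower face that bears on the plate; z up. From there up: round flange, diameter 32, height 5 mm; square head, 26 mm across flats (square to the nut's own x and y), 34 mm high; 4 mm dome. The four nuts are alike.
- nut_b: like nut_a, at x -55, y -55 mm in the mill's frame, opposite nut_d. Clockwise from above tightens; a nut sinks 1.27 mm per rad and stays down when let go. It turns freely, at less than 0.15 N m, until its corner of the plate comes firmly on its seat, after 2.3 to 3.3 rad from the start, different for each nut and each time.
- nut_c: like nut_a, at x 55, y -55 mm in the mill's frame, opposite nut_a. Once the corner is on its seat, the torque to turn any of the nuts climbs by about 0.14 N m for each 0.1 rad (the head yields like a spring): snug is 0.3 to 0.5 N m; above about 0.65 N m the seat is crushed (over 40 N on the plate). Let go, the head may spring back a little; it stays tight.
- nut_d: like nut_a, at x 55, y 55 mm in the mill's frame, opposite nut_b.
- spatula: a kitchen spatula; a bystander, to be left alone. Origin at its underside.
- spare_burr: a dark steel ring (a spare burr), 72 mm across, 16 mm high; a bystander, to be left alone. Origin at its underside.
- grain_jar: a jar with a wooden cap, 68 mm across, 120 mm high; a bystander, to be left alone. Origin at its underside.
- bowl: a small white bowl, 116 mm across, 50 mm high; a bystander, to be left alone. Origin at its underside.
- mug: a mug, 76 mm across, 85 mm high; a bystander, to be left alone. Origin at its underside.
Mind the look-alikes: they are no part of the job. Of the things shaped like the plate, the aluminium one is meant.

How it is judged:
By the outcome, as a careful person would: the job done as asked, in the order asked, and still so for the second after the job is handed in, with the robot touching nothing.
It also fails if it takes over 72 s, if anything falls off the work surface, if the arm or the gripper's body presses on something with over 40 N, if the wrist force passes 120 N, or if a joint passes its speed limit or range.

ROBOT

A 6-joint arm with a two-finger parallel gripper is mounted at the origin on the work surface. World frame = base frame: x ahead of the robot, y to its left, z up, the work surface at z = 0. Lengths are in m, angles in rad, forces in N, time in s.
With the tool pointing down it reaches from about 0.3 to 0.75 m from the base axis. Payload 8.5 kg.
Tool frame: the origin (TCP) lies at the very end of the fingers, on their centre line; the grasp point (between the pads) lies 19 mm behind it; z points along the fingers, y is the direction in which the jaws open and shut (so a half turn about z gives the same grasp; the last joint's range is limited). The gripper opens to 85 mm and grips with 20 to 120 N. Pads are 22 mm wide; open, the fingers measure 114 mm over their backs; the gripper's body (76 mm by 85 mm) begins 54 mm behind the grasp point. The pads swing forward as they close: fully open they stand 13 mm farther back than shut.
Start: joints at [0.901, 0.381, 1.297, -0, 1.464, -0.215], TCP at [0.242, 0.494, 0.231] pointing down, gripper open.
Joint ranges: [-3.11, 3.11], [-0.89, 2.33], [0.22, 2.48], [-1.42, 4.56], [0.17, 2.85], [-2.88, 2.88]. Speed limits (rad/s): [2.39, 2.39, 3.14, 3.14, 3.14, 3.14].

INTERFACE

Orientations are given as a rotation vector (axis times angle).
In Python, from plant import observe, snapshot, camera_model, finish_job gives the robot as it stands. The module is installed in compiled form; this text tells all that it offers.
- The arm moves only by the shell command python3 -m handwheel 'ROWS' [FORCE]. ROWS is JSON, a list of rows, each a list of 5 numbers: the shift along the tool's x, y, z in units of 40 mm (1.0 is 40 mm), then the turn about the tool's z in units of 5 degrees (1.0 is 5 degrees), then the closure, from -1 (fully open) to 1 (shut). A call has 1 to 8 rows; each row shifts and turns the commanded pose from where the row before left it, along the tool's axes as they then stand; what a row does not reach is not made up. A row lasts 1/8 s, in which the tool goes at most 62.5 mm and 10.7 degrees, less where a joint would pass 70% of its speed; a pose out of reach is approached as far as the arm can. A call is refused whole if a number of a shift passes 1 or a number of a turn 1, either way. A call with a gripper value outside its range is refused whole. The fingers move at their own pace and stop on an object; FORCE is the grip in N (left out, the last holds). Time passes only in rows, so rows that do not move let the fingers close. It gives the time, the measured TCP pose, the force and the opening at its end, in the units of the state.
- observe(): the state, without advancing time (a new reading comes with each control period).
- snapshot(name): name is "scene" or "top" or "wrist"; returns the picture (420x560x3 uint8, red, green, blue); there is no depth.
- camera_model(name): a dict with "fx", "fy", "cx", "cy" (pixels), "dist_coeffs" ([k1, k2, p1, p2, k3] as OpenCV has them; the pictures are not rectified), "extrinsics" (4x4, takes a point from camera to world coordinates); the wrist camera has in their place "mount" (4x4, takes a point from camera to tool coordinates, whose origin is the TCP and whose axes are the flange's). Camera axes: x right, y down, z forward; pixel columns grow to the right and rows downward; lengths in m; the calibration is good to about 2 mm. A picture is of the moment at which its call begins: read the wrist's pose just before it. camera_model takes no time and is no camera call.
- finish_job(): hands the job in, once; it reports no verdict.
The state is a dict: "t": time; "q": joint angles; "dq": joint speeds; "joint_efforts": joint torques, N m; "tool_pos": TCP position; "tcp_rot": TCP orientation; "wrist_force": force on the tool from outside, world axes, zero at the start; "wrist_torque": the same for the moment, N m; "grip_width": finger opening in m.
Only numpy, scipy, OpenCV 4.12 (cv2) and the standard library are available. Lean on these libraries where they do the work, as an engineer would, in place of code of your own. Each camera call takes 0.05 s, during which the arm holds its last target. There are 200 camera calls.

## Working session

There is one attempt and no reset: what is moved stays moved. The work goes in short steps, Python scripts to look and compute and a shell command to move; the robot and the scene stay as the last step left them, time stands still between calls to the robot, and variables do not carry over. Pictures are saved under pics/ and viewed, about 8 in all and at most 12, crops included, and the job is handed in when it is done.

```bash
mkdir -p pics; python3 - <<'E'
from plant import *
import cv2
s=observe();print(s)
for n in("scene","top"):
    im=snapshot(n);cv2.imwrite(f"pics/{n}0.png",im[:,:,::-1]);c=camera_model(n);print(n,c)
print(camera_model("wrist"))
E
```

```text
{'t': 0.0, 'q': array([ 9.00699449e-01,  3.81192107e-01,  1.29826294e+00, -2.40178730e-05,
        1.46362844e+00, -2.15305739e-01]), 'dq': array([ 0.00199172,  0.00028806, -0.0004369 ,  0.0002862 ,  0.00072081,
       -0.00064776]), 'joint_efforts': array([ 2.43464820e-03, -4.48443711e+01, -2.31288511e+01, -6.74535201e-06,
        4.62158539e-03,  3.23556162e-05]), 'tool_pos': array([0.24141891, 0.4938456 , 0.23071315]), 'tcp_rot': array([-7.08100262e-01, -3.06011717e+00,  2.13169336e-03]), 'wrist_force': array([-0.15580337, -0.24446874,  0.57591091]), 'wrist_torque': array([0.03008963, 0.04131803, 0.03254254]), 'grip_width': 0.08561094950566037}
scene {'fx': 420.887229006393, 'fy': 420.887229006393, 'cx': 282.20143650262844, 'cy': 213.4021722121517, 'dist_coeffs': array([-0.07333611,  0.        ,  0.        ,  0.        ,  0.        ]), 'extrinsics': array([[-0.86889038,  0.39648572, -0.29635888,  0.86276269],
       [ 0.49478669,  0.71341316, -0.49621346,  0.70458552],
       [ 0.01468477, -0.57778953, -0.81605369,  1.20938496],
       [ 0.        ,  0.        ,  0.        ,  1.  
[... 299 characters left out ...]
-0.02396047,  0.01430178, -0.0069787 ],
       [-0.01276935, -0.06293216, -0.99793611,  1.38780061],
       [ 0.        ,  0.        ,  0.        ,  1.        ]])}
{'fx': 340.4539192241656, 'fy': 340.4539192241656, 'cx': 278.6011360801851, 'cy': 213.65657619489093, 'dist_coeffs': array([0.01248664, 0.        , 0.        , 0.        , 0.        ]), 'mount': array([[-7.15692644e-04, -9.57750810e-01, -2.87598458e-01,
         7.24963240e-02],
       [ 9.99999734e-01, -7.25403151e-04, -7.27994124e-05,
        -2.64192817e-04],
       [-1.38901132e-04, -2.87598434e-01,  9.57751075e-01,
        -1.43107174e-01],
       [ 0.00000000e+00,  0.00000000e+00,  0.00000000e+00,
         1.00000000e+00]])}
```

View pics/top0.png

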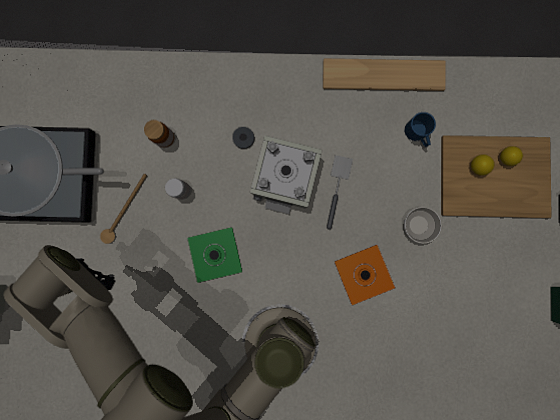

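View pics/scene0.png

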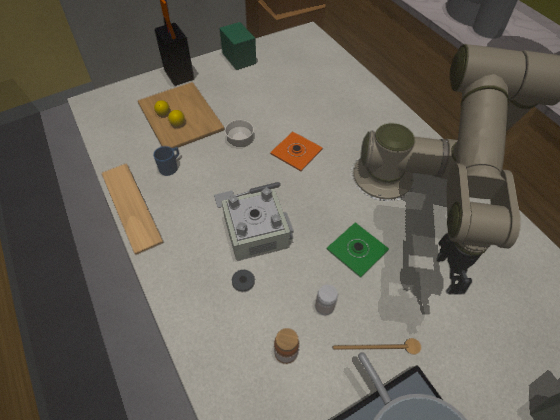

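Top view: the mill with the aluminium plate is at (286,171). The look-alikes are the green plate (215,255) and the orange one (365,275), both lying on the counter. The aluminium plate with four nuts in the white mill fits. I'll enlarge it to confirm.

```bash
cat > h.py <<'E'
import numpy as np, cv2
from scipy.spatial.transform import Rotation as R
from plant import *
def cast(name,px,z,s=None):
    c=camera_model(name);K=np.array([[c["fx"],0,c["cx"]],[0,c["fy"],c["cy"]],[0,0,1.]])
    if name=="wrist":
        T=np.eye(4);T[:3,:3]=R.from_rotvec(s["tcp_rot"]).as_matrix();T[:3,3]=s["tool_pos"];E=T@c["mount"]
    else:E=c["extrinsics"]
    u=cv2.undistortPoints(np.array(px,float).reshape(-1,1,2),K,c["dist_coeffs"]).reshape(-1,2)
    d=np.c_[u,np.ones(len(u))]@E[:3,:3].T;o=E[:3,3]
    return o+d*((z-o[2])/d[:,2])[:,None]
E
python3 - <<'E'
from h import *
im=cv2.imread("pics/top0.png");c=im[120:225,230:345]
cv2.imwrite("pics/c0.png",cv2.resize(c,None,fx=5,fy=5,interpolation=cv2.INTER_CUBIC))
print(cast("top",[(286,171)],.12))
E
```

```text
[[ 0.53514838 -0.00761715  0.12      ]]
```

View pics/c0.png

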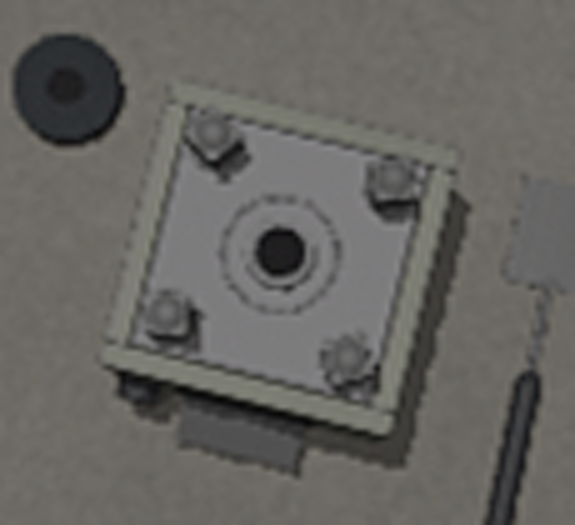

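The crop shows the white mill with the aluminium plate. Rim corners are about (175,92), (455,158), (388,430), (105,358), and the chute is at (240,445). Nuts in the crop: a (170,312), b (348,355), c (392,182), d (213,133).

```bash
cat >> h.py <<'E'
def plan(target,s=None):
    s=s or observe();M=R.from_rotvec(s["tcp_rot"]).as_matrix()
    d=M.T@(np.array(target)-s["tool_pos"]);yaw=np.degrees(np.arctan2(M[1,0],M[0,0]))
    print("units",np.round(d/.04,3),"xaxis yaw",round(yaw,2),"tilt z",np.round(M[:,2],4),"q6",round(s["q"][5],3),"t",s["t"])
E
python3 - <<'E'
from h import *
o=np.array([230,120])
P=lambda L:[np.array(p)/5+o-.4*0 for p in L]
r=cast("top",P([(175,92),(455,158),(388,430),(105,358)]),.102);print(r,r.mean(0))
e=r[0]-r[3]+r[1]-r[2];print("yaw",np.degrees(np.arctan2(e[1],e[0])))
n=cast("top",P([(170,312),(348,355),(392,182),(213,133)]),.146);print(n,n.mean(0))
m=n.mean(0);plan([m[0],m[1],.25])
E
```

```text
[[ 0.63661279  0.05905173  0.102     ]
 [ 0.59964874 -0.11294257  0.102     ]
 [ 0.4324636  -0.07556476  0.102     ]
 [ 0.47216556  0.0972555   0.102     ]] [ 0.53522267 -0.00805003  0.102     ]
yaw -12.838857748097025
[[ 0.49630782  0.05623819  0.146     ]
 [ 0.47341026 -0.04887774  0.146     ]
 [ 0.57630901 -0.07253652  0.146     ]
 [ 0.60311812  0.03368764  0.146     ]] [ 0.5372863  -0.00787211  0.146     ]
units [-12.154  -8.02   -0.474] xaxis yaw 153.94 tilt z [-8.e-04 -1.e-03 -1.e+00] q6 -0.215 t 0.1
```

```bash
python3 -m handwheel '[[-0.5,-0.33,-0.06,0,-1],[-0.93,-0.61,-0.06,0,-1],[-0.93,-0.61,-0.06,0,-1],[-0.93,-0.61,-0.06,0,-1],[-0.93,-0.61,-0.06,0,-1],[-0.93,-0.61,-0.06,0,-1],[-0.93,-0.61,-0.06,0,-1],[-0.93,-0.61,-0.05,0,-1]]' 40
python3 -m handwheel '[[-0.93,-0.61,0,0,-1],[-0.93,-0.61,0,0,-1],[-0.93,-0.61,0,0,-1],[-0.93,-0.61,0,0,-1],[-0.93,-0.61,0,0,-1],[-0.93,-0.61,0,0,-1],[-0.49,-0.37,0,0,-1],[0,0,0,0,-1]]'
python3 - <<'E'
from h import *
s=observe();im=snapshot("wrist");cv2.imwrite("pics/w1.png",im[:,:,::-1])
plan([.537,-.008,.25],s);print(s["q"],s["wrist_force"],s["wrist_torque"])
import pickle;pickle.dump(s,open("w1.pkl","wb"))
E
```

```text
t: 1.1
tool_pos: [0.4131, 0.2043, 0.25]
tcp_rot: [-0.708, -3.06, 0.0]
wrist_force: [0.5, 0.3, -0.5]
grip_width: 0.0856
t: 2.1
tool_pos: [0.5601, -0.0466, 0.2495]
tcp_rot: [-0.71, -3.059, -0.0]
wrist_force: [-0.1, 0.7, 0.1]
grip_width: 0.0855
units [ 0.944  0.612 -0.011] xaxis yaw 153.85 tilt z [-1.1e-03  4.0e-04 -1.0e+00] q6 -1.408 t 2.1
[-2.93701618e-01  3.90522167e-01  1.22838956e+00  1.00776077e-04
  1.52385277e+00 -1.40810876e+00] [-0.09580707  0.67997921  0.05700695] [ 0.01295343  0.04770296 -0.00361031]
```

View pics/w1.png

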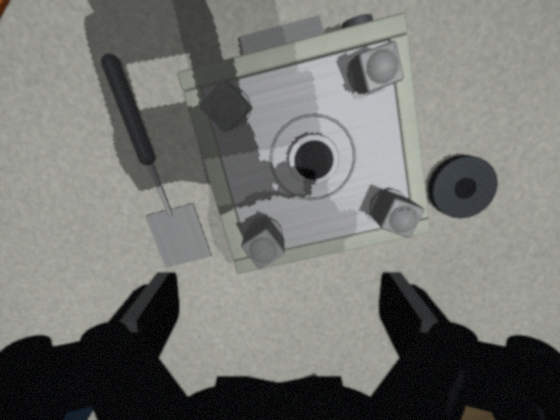

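Wrist view: chute at the top (280,35), burr on the right. Nuts: a (382,65), b (222,105, in shadow), c (262,245), d (402,215). Next I'll enlarge the heads to read their yaw.

```bash
python3 - <<'E'
from h import *
im=cv2.imread("pics/w1.png");T=[]
for c in [(378,70),(225,105),(262,240),(400,212)]:
    t=im[c[1]-36:c[1]+36,c[0]-48:c[0]+48]
    t=cv2.convertScaleAbs(t,alpha=1.6 if c[0]!=225 else 2.6)
    T.append(cv2.resize(t,(396,297),interpolation=cv2.INTER_CUBIC))
cv2.imwrite("pics/m1.png",np.vstack([np.hstack(T[:2]),np.hstack(T[2:])]))
E
```

```text
(no output)
```

View pics/m1.png

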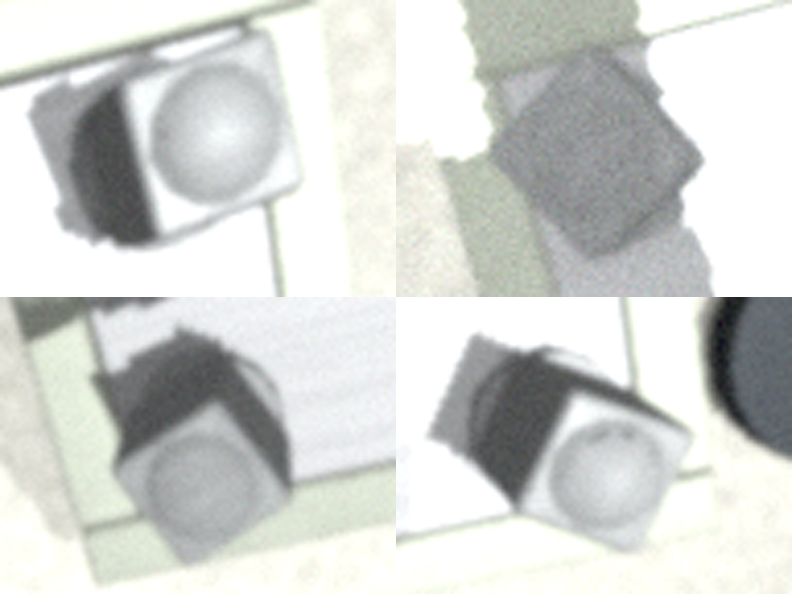

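Corners of the head tops are legible in the mosaic; casting them onto z≈0.1445.

```bash
python3 - <<'E'
from h import *
import pickle;s=pickle.load(open("w1.pkl","rb"))
C=dict(a=((378,70),(0,0),[(125,85),(268,35),(298,185),(155,237)]),b=((225,105),(396,0),[(590,48),(703,160),(600,255),(490,150)]),
c=((262,240),(0,297),[(215,405),(292,490),(188,563),(118,462)]),d=((400,212),(396,297),[(572,390),(692,437),(635,550),(518,505)]))
X={}
for k,(c,m,p) in C.items():
    q=(np.array(p)-m)/4.125+np.array(c)-[48,36]
    w=cast("wrist",q,.1445,s)[:,:2];X[k]=w.mean(0)
    e=np.roll(w,-1,0)-w;L=np.linalg.norm(e,axis=1);a=np.degrees(np.arctan2(e[:,1],e[:,0]))
    A=np.degrees(np.angle(np.mean(np.exp(4j*np.radians(a)))))/4
    print(k,X[k].round(4),"L",L.round(4),"ang",(a%90).round(1),"mean",round(A%90,1))
x=(X['d']-X['a']+X['c']-X['b']);y=X['a']-X['b']+X['d']-X['c'];m=sum(X.values())/4
print(m,np.degrees(np.arctan2(x[1],x[0])),np.degrees(np.arctan2(-y[0],y[1])))
t=np.arctan2(x[1]-y[0],x[0]+y[1]);Rm=np.array([[np.cos(t),-np.sin(t)],[np.sin(t),np.cos(t)]])
for k,v in dict(a=(-55,55),b=(-55,-55),c=(55,-55),d=(55,55)).items():print(k,(m+Rm@np.array(v)/1000).round(4), "rim yaw",np.degrees(t).round(2))
E
```

```text
a [0.4999 0.0596] L [0.0234 0.0234 0.0242 0.024 ] ang [81.7 81.7 83.  79.8] mean 81.6
b [ 0.4756 -0.0465] L [0.0253 0.0238 0.0246 0.0238] ang [19.8 14.6 19.8 16.2] mean 17.6
c [ 0.582  -0.0711] L [0.0225 0.0252 0.0246 0.0217] ang [14.  11.   5.5  5.5] mean 9.0
d [0.6066 0.0355] L [0.0245 0.0235 0.0244 0.0234] ang [42.5 43.9 42.4 44.2] mean 43.2
[ 0.54102437 -0.00565463] -12.868555188168093 -12.955276848820892
a [0.4997 0.0602] rim yaw -12.91
b [ 0.4751 -0.047 ] rim yaw -12.91
c [ 0.5823 -0.0716] rim yaw -12.91
d [0.6069 0.0357] rim yaw -12.91
```

```bash
python3 -m handwheel '[[0,0,0,-0.89,-1],[0,0,0,-0.89,-1],[0,0,0,-0.89,-1],[0,0,0,-0.88,-1],[0.472,0.604,0.4,0,-1],[0.472,0.604,0.5,0,-1],[0.472,0.604,0.5,0,-1],[0.472,0.604,0.46,0,-1]]'
python3 -m handwheel '[[0,0,0,0,-1]]'
python3 - <<'E'
from h import *
s=observe();im=snapshot("wrist");cv2.imwrite("pics/w2.png",im[:,:,::-1])
plan([.4995,.06,.175],s);print(s["tool_pos"])
import pickle;pickle.dump(s,open("w2.pkl","wb"))
E
```

```text
t: 3.15
tool_pos: [0.4976, 0.0629, 0.1755]
tcp_rot: [0.225, 3.133, 0.0]
wrist_force: [0.1, 0.6, -0.2]
grip_width: 0.0854
t: 3.28
tool_pos: [0.4969, 0.0633, 0.1752]
tcp_rot: [-0.221, -3.131, -0.001]
wrist_force: [0.5, -0.4, -0.4]
grip_width: 0.0852
units [-0.076 -0.073  0.004] xaxis yaw 171.91 tilt z [-2.7e-03  7.0e-04 -1.0e+00] q6 -1.54 t 3.275
[0.49690288 0.06332697 0.1751584 ]
```

View pics/w2.png

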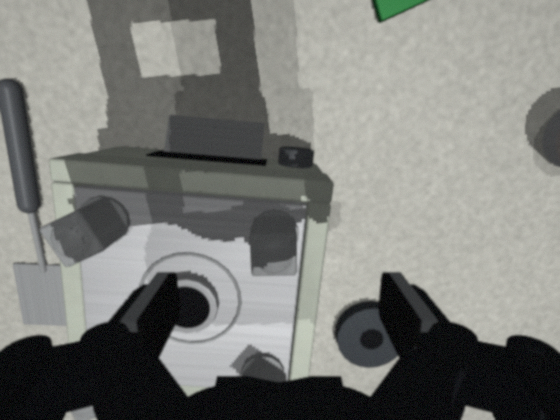

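```bash
python3 - <<'E'
from h import *
import pickle;s=pickle.load(open("w2.pkl","rb"))
w=cast("wrist",[(250,275.5),(297,275.5),(273.5,275.5)],.1445,s);M=R.from_rotvec(s["tcp_rot"]).as_matrix()
print(w, "centre",w[2]+M[:,0]*.013, np.linalg.norm(w[1]-w[0]))
im=cv2.imread("pics/w2.png")[190:290,220:330]
cv2.imwrite("pics/w2c.png",cv2.convertScaleAbs(cv2.resize(im,None,fx=6,fy=6,interpolation=cv2.INTER_CUBIC),alpha=2))
E
```

```text
[[0.51024234 0.04466187 0.1445    ]
 [0.51399066 0.07086679 0.1445    ]
 [0.51211865 0.05776323 0.1445    ]] centre [0.499248   0.05959222 0.14453597] 0.026471648324664088
```

View pics/w2c.png

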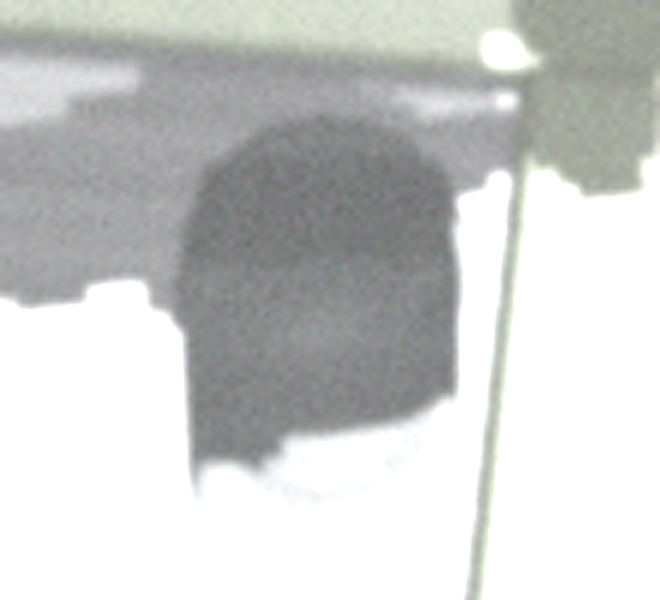

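Crop of nut a: the sides are vertical in the image, so the yaw is aligned. It is 26.5 mm wide with its centre column at ≈273.5. Descending and gripping.

```bash
python3 -m handwheel '[[-0.07,-0.08,0.3,0,-1],[0,0,0.6,0,-1],[0,0,0.58,0,-1],[0,0,0,0,-0.3],[0,0,0,0,0],[0,0,0,0,1],[0,0,0,0,1],[0,0,0,0,1]]' 40
cat > o.py <<'E'
from h import *
s=observe();M=R.from_rotvec(s["tcp_rot"]).as_matrix()
print("t",round(s["t"],2),"pos",s["tool_pos"].round(4),"yaw",round(np.degrees(np.arctan2(M[1,0],M[0,0])),1),"q6",s["q"][5].round(3),"F",s["wrist_force"].round(1),"T",s["wrist_torque"].round(3),"w",round(s["grip_width"],4))
E
python3 o.py; python3 -m handwheel '[[0,0,0,0,1],[0,0,0,0,1]]' >/dev/null; python3 o.py
```

```text
t: 4.32
tool_pos: [0.5027, 0.0587, 0.1181]
tcp_rot: [0.227, 3.129, 0.005]
wrist_force: [1.4, 10.7, 6.1]
grip_width: 0.0253
t 4.33 pos [0.5027 0.0587 0.1181] yaw 171.7 q6 -1.547 F [ 1.4 10.7  6.1] T [ 1.733 -0.236  0.027] w 0.0253
t 4.58 pos [0.5026 0.0588 0.118 ] yaw 171.7 q6 -1.547 F [ 1.6 10.9  6.4] T [ 1.713 -0.233 -0.023] w 0.0255
```

```bash
python3 -m handwheel '[[0,0.04,0,0,1],[0,0,0,0,1]]' >/dev/null; python3 o.py
```

```text
t 4.83 pos [0.5027 0.059  0.118 ] yaw 171.7 q6 -1.544 F [0.2 2.3 6.9] T [ 0.283  0.01  -0.026] w 0.0252
```

```bash
python3 -m handwheel '[[0,0.01,-0.03,0,1],[0,0,0,1,1],[0,0,0,1,1],[0,0,0.003,1,1],[0,0,0.003,1,1],[0,0,0.003,1,1],[0,0,0.003,1,1],[0,0,0.003,1,1]]' >/dev/null; python3 o.py
python3 -m handwheel '[[0,0,0.003,1,1],[0,0,0.003,1,1],[0,0,0.003,1,1],[0,0,0.003,1,1],[0,0,0.003,1,1],[0,0,0.003,1,1],[0,0,0.003,1,1],[0,0,0,0,1]]' >/dev/null; python3 o.py
```

```text
t 5.83 pos [0.5015 0.0574 0.1175] yaw 136.6 q6 -0.93 F [-2.6 -9.6  1.6] T [-1.845  0.626  0.189] w 0.0254
t 6.83 pos [0.4996 0.0568 0.1165] yaw 101.7 q6 -0.321 F [-10.5 -13.9   7.8] T [-2.615  1.996  0.005] w 0.0252
```

The nut sits about 3 mm off the tool axis along tool x. I'll regrasp centred on the nut axis at about (0.4997, 0.0596).

```bash
python3 -m handwheel '[[0,0,0,0,-0.2],[0,0,0,0,-0.2],[0,0,0,0,-0.2]]' >/dev/null; python3 o.py; python3 -c "
from h import *
plan([.4997,.0596,.1175])"
```

```text
t 7.2 pos [0.5019 0.0592 0.1164] yaw 101.7 q6 -0.322 F [-0.9  0.4  0.8] T [-0.021  0.013 -0.015] w 0.0512
units [ 0.02  -0.052 -0.028] xaxis yaw 101.7 tilt z [ 3.e-04  1.e-04 -1.e+00] q6 -0.322 t 7.2
```

```bash
python3 -m handwheel '[[0.02,-0.07,-0.02,0,-0.2],[0,0,0,0,1],[0,0,0,0,1],[0,0,0,0,1]]' >/dev/null; python3 o.py
python3 -m handwheel '[[0,0,0.003,1,1],[0,0,0.003,1,1],[0,0,0.003,1,1],[0,0,0.003,1,1],[0,0,0.003,1,1],[0,0,0.003,1,1]]' >/dev/null; python3 o.py
```

```text
t 7.7 pos [0.499  0.0594 0.1173] yaw 101.7 q6 -0.322 F [-0.1  0.3  2.6] T [ 0.162  0.129 -0.059] w 0.0251
t 8.45 pos [0.4987 0.0594 0.1165] yaw 71.5 q6 0.205 F [-1.9  1.9  4.7] T [0.211 0.388 0.091] w 0.0251
```

```bash
python3 -m handwheel '[[0,0,0.003,1,1],[0,0,0.003,1,1],[0,0,0.003,1,1],[0,0,0.003,1,1]]' >/dev/null; python3 o.py
for i in 1 2; do python3 o.py >/dev/null; done
python3 -m handwheel '[[0,0,0.003,1,1],[0,0,0.003,1,1]]' >/dev/null; python3 o.py
python3 -m handwheel '[[0,0,0.003,1,1]]' >/dev/null; python3 o.py
python3 -m handwheel '[[0,0,0.003,1,1]]' >/dev/null; python3 o.py
```

```text
t 8.95 pos [0.4985 0.0595 0.116 ] yaw 51.5 q6 0.554 F [-3.   1.1  5.3] T [0.324 0.476 0.048] w 0.0251
t 9.2 pos [0.4984 0.0596 0.1158] yaw 41.5 q6 0.728 F [-3.7  1.9  5.7] T [0.397 0.58  0.098] w 0.0253
t 9.32 pos [0.4984 0.0597 0.1157] yaw 36.5 q6 0.815 F [-2.7  2.3  5. ] T [0.427 0.578 0.133] w 0.0254
t 9.45 pos [0.4984 0.0597 0.1156] yaw 31.5 q6 0.903 F [-2.4  3.5  6.1] T [0.455 0.679 0.101] w 0.0246
```

```bash
for i in 1; do python3 -m handwheel '[[0,0,0.003,1,1]]' >/dev/null; python3 o.py; python3 -m handwheel '[[0,0,0.003,1,1]]' >/dev/null; python3 o.py;  python3 -m handwheel '[[0,0,0.003,1,1]]' >/dev/null; python3 o.py; done
```

```text
t 9.57 pos [0.4983 0.0598 0.1155] yaw 26.5 q6 0.99 F [-3.1  2.9  5.7] T [0.528 0.589 0.076] w 0.0252
t 9.7 pos [0.4983 0.0598 0.1154] yaw 21.5 q6 1.077 F [-2.9  3.7  6. ] T [0.551 0.659 0.081] w 0.0252
t 9.82 pos [0.4983 0.0599 0.1153] yaw 16.5 q6 1.164 F [-3.3  3.1  5.3] T [0.669 0.6   0.051] w 0.0252
```

```bash
python3 -m handwheel '[[0,0,0.003,1,1]]' >/dev/null; python3 o.py; python3 -m handwheel '[[0,0,0.003,1,1]]' >/dev/null; python3 o.py;  python3 -m handwheel '[[0,0,0.003,1,1]]' >/dev/null; python3 o.py
```

```text
t 9.95 pos [0.4983 0.0599 0.1152] yaw 11.5 q6 1.252 F [-4.5  3.   6.1] T [0.663 0.648 0.093] w 0.0251
t 10.07 pos [0.4983 0.06   0.1151] yaw 6.5 q6 1.339 F [-3.5  3.7  5.6] T [0.781 0.64  0.018] w 0.025
t 10.2 pos [0.4983 0.06   0.1149] yaw 1.5 q6 1.426 F [-3.3  4.   6.9] T [0.781 0.67  0.068] w 0.0251
```

```bash
python3 -m handwheel '[[0,0,0.003,1,1]]' >/dev/null; python3 o.py; python3 -m handwheel '[[0,0,0.003,1,1]]' >/dev/null; python3 o.py;  python3 -m handwheel '[[0,0,0.003,1,1]]' >/dev/null; python3 o.py
```

```text
t 10.32 pos [0.4983 0.0601 0.1148] yaw -3.5 q6 1.513 F [-3.8  4.6  6.5] T [0.885 0.628 0.105] w 0.0254
t 10.45 pos [0.4983 0.0601 0.1147] yaw -8.4 q6 1.601 F [-2.9  4.6  4.3] T [0.915 0.526 0.284] w 0.0255
t 10.57 pos [0.4983 0.0602 0.1144] yaw -13.4 q6 1.688 F [-2.5  6.7  3. ] T [1.022 0.409 0.348] w 0.0253
```

```bash
python3 -m handwheel '[[0,0,0,0,1]]' >/dev/null; python3 o.py; python3 -m handwheel '[[0,0,0,0,1]]' >/dev/null; python3 o.py
```

```text
t 10.7 pos [0.4983 0.0602 0.1143] yaw -13.3 q6 1.686 F [-3.   3.7  3.5] T [0.911 0.453 0.284] w 0.0252
t 10.82 pos [0.4983 0.0602 0.1143] yaw -13.3 q6 1.685 F [-2.6  5.2  4.5] T [0.934 0.403 0.251] w 0.0255
```

```bash
python3 -m handwheel '[[0,0,0.002,0.8,1]]' >/dev/null; python3 o.py; python3 -m handwheel '[[0,0,0,0,1]]' >/dev/null; python3 o.py; python3 -m handwheel '[[0,0,0,0,1]]' >/dev/null; python3 o.py
```

```text
t 10.95 pos [0.4983 0.0602 0.1142] yaw -17.3 q6 1.756 F [-2.   6.   1.4] T [1.021 0.347 0.523] w 0.0254
t 11.07 pos [0.4983 0.0602 0.1141] yaw -17.3 q6 1.755 F [-2.4  5.8  1.4] T [0.996 0.313 0.402] w 0.0253
t 11.2 pos [0.4983 0.0602 0.1141] yaw -17.3 q6 1.755 F [-1.7  5.8  1.4] T [0.984 0.318 0.333] w 0.0253
```

Nut a is snug at ≈0.40 N m after ≈190°. I'll release it, lift, unwind the wrist and go to nut c.

```bash
python3 -m handwheel '[[0,0,0,0,-1],[0,0,0,0,-1],[0,0,0,0,-1],[0,0,-0.5,0,-1],[0,0,-0.9,-1,-1],[0,0,0,-1,-1],[0,0,0,-1,-1],[0,0,0,-1,-1]]' >/dev/null; python3 o.py
for i in 1 2 3 4; do python3 -m handwheel '[[0,0,0,-1,-1],[0,0,0,-1,-1],[0,0,0,-1,-1],[0,0,0,-1,-1],[0,0,0,-1,-1],[0,0,0,-1,-1],[0,0,0,-1,-1],[0,0,0,-1,-1]]' >/dev/null; done
python3 -m handwheel '[[0,0,0,-1,-1],[0,0,0,-1,-1],[0,0,0,-1,-1],[0,0,0,-1,-1],[0,0,0,-1,-1],[0,0,0,-0.25,-1],[0,0,0,0,-1]]' >/dev/null; python3 o.py; python3 -c "
from h import *
plan([.5816,-.0723,.175])"
```

```text
t 12.2 pos [0.4989 0.0592 0.1703] yaw 2.8 q6 1.403 F [ 0.7 -0.2 -0.6] T [-0.041 -0.014 -0.028] w 0.0853
t 17.07 pos [0.4989 0.0592 0.1703] yaw -171.1 q6 -1.843 F [-1.2 -0.1  0.6] T [0.03  0.053 0.02 ] w 0.0853
units [-1.535 -3.568 -0.118] xaxis yaw -171.13 tilt z [ 1.e-04 -1.e-04 -1.e+00] q6 -1.843 t 17.075
```

```bash
python3 -m handwheel '[[-0.334,-0.768,-0.1,0,-1],[-0.4,-0.94,0,0,-1],[-0.4,-0.94,0,0,-1],[-0.4,-0.92,0,0,-1],[0,0,0,0,-1],[0,0,0,0,-1]]' >/dev/null
python3 o.py; python3 - <<'E'
from h import *
s=observe();im=snapshot("wrist");cv2.imwrite("pics/w3.png",cv2.convertScaleAbs(im[:,:,::-1],alpha=1.4))
plan([.5816,-.0723,.1165],s)
import pickle;pickle.dump(s,open("w3.pkl","wb"))
E
```

```text
t 17.82 pos [ 0.5813 -0.0717  0.174 ] yaw -171.1 q6 -2.051 F [-0.4  0.6  0. ] T [ 0.038 -0.031  0.015] w 0.0852
units [-0.006 -0.017  1.439] xaxis yaw -171.09 tilt z [-7.e-04  4.e-04 -1.e+00] q6 -2.051 t 17.825
```

View pics/w3.png

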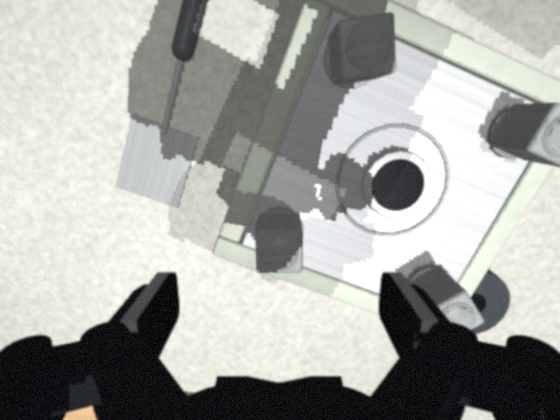

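Wrist view: nut c is centred between the fingers at (280,243) with its sides parallel to the jaws. Nut a is at upper right (525,130) and b at (362,48). Descending and gripping.

```bash
python3 -m handwheel '[[-0.01,-0.02,0.2,0,-1],[0,0,0.6,0,-1],[0,0,0.57,0,-1],[0,0,0,0,-0.3],[0,0,0,0,0.2],[0,0,0,0,1],[0,0,0,0,1],[0,0,0,0,1]]' 40 >/dev/null; python3 o.py
```

```text
t 18.88 pos [ 0.5825 -0.0719  0.1208] yaw -171.0 q6 -2.053 F [-1.2  5.9  5.9] T [ 0.795  0.22  -0.009] w 0.0255
```

```bash
python3 -m handwheel '[[0,0.028,-0.02,0,1],[0,0,0,1,1],[0,0,0,1,1],[0,0,0.003,1,1],[0,0,0.003,1,1],[0,0,0.003,1,1],[0,0,0.003,1,1],[0,0,0.003,1,1]]' >/dev/null; python3 o.py
python3 -m handwheel '[[0,0,0.003,1,1],[0,0,0.003,1,1],[0,0,0.003,1,1],[0,0,0.003,1,1],[0,0,0.003,1,1],[0,0,0.003,1,1],[0,0,0.003,1,1],[0,0,0.003,1,1]]' >/dev/null; python3 o.py
```

```text
t 19.88 pos [ 0.5821 -0.0721  0.1201] yaw 153.8 q6 -1.438 F [-1.   0.1  1.9] T [-0.182  0.214  0.105] w 0.0251
t 20.88 pos [ 0.5818 -0.0722  0.1192] yaw 113.8 q6 -0.739 F [-3.4 -0.5  3.4] T [-0.214  0.561  0.146] w 0.0254
```

```bash
python3 -m handwheel '[[0,0,0.003,1,1],[0,0,0.003,1,1],[0,0,0.003,1,1],[0,0,0.003,1,1],[0,0,0.003,1,1],[0,0,0.003,1,1],[0,0,0.003,1,1],[0,0,0.003,1,1]]' >/dev/null; python3 o.py
python3 -m handwheel '[[0,0,0.003,1,1]]' >/dev/null; python3 o.py; python3 -m handwheel '[[0,0,0.003,1,1]]' >/dev/null; python3 o.py;  python3 -m handwheel '[[0,0,0.003,1,1]]' >/dev/null; python3 o.py
```

```text
t 21.88 pos [ 0.5814 -0.072   0.1183] yaw 73.8 q6 -0.041 F [-4.  -0.   4.8] T [-0.048  0.901  0.117] w 0.0253
t 22.0 pos [ 0.5813 -0.072   0.1181] yaw 68.8 q6 0.046 F [-3.7 -0.6  4.7] T [-0.034  0.922  0.066] w 0.025
t 22.12 pos [ 0.5813 -0.0719  0.118 ] yaw 63.8 q6 0.133 F [-4.7 -0.1  5.6] T [0.064 0.967 0.131] w 0.0254
t 22.25 pos [ 0.5813 -0.0719  0.1179] yaw 58.8 q6 0.22 F [-4.7  0.5  5.1] T [0.064 0.977 0.068] w 0.0252
```

```bash
python3 -m handwheel '[[0,0,0.003,1,1]]' >/dev/null; python3 o.py; python3 -m handwheel '[[0,0,0.003,1,1]]' >/dev/null; python3 o.py;  python3 -m handwheel '[[0,0,0.003,1,1]]' >/dev/null; python3 o.py
```

```text
t 22.38 pos [ 0.5812 -0.0718  0.1178] yaw 53.8 q6 0.308 F [-4.9 -0.2  5.4] T [0.182 1.016 0.056] w 0.0252
t 22.5 pos [ 0.5812 -0.0718  0.1177] yaw 48.8 q6 0.395 F [-5.3  0.9  4.4] T [0.18  1.012 0.091] w 0.0257
t 22.62 pos [ 0.5812 -0.0717  0.1176] yaw 43.8 q6 0.482 F [-5.7  0.9  6. ] T [0.247 0.996 0.115] w 0.0254
```

```bash
tail -1 h.py >/dev/null; python3 o.py
```

```text
t 22.62 pos [ 0.5812 -0.0717  0.1176] yaw 43.8 q6 0.482 F [-5.7  0.9  6. ] T [0.247 0.996 0.115] w 0.0254
```

```bash
python3 -m handwheel '[[0,0,0.003,1,1]]' >/dev/null; python3 o.py; python3 -m handwheel '[[0,0,0.003,1,1]]' >/dev/null; python3 o.py;  python3 -m handwheel '[[0,0,0.003,1,1]]' >/dev/null; python3 o.py
```

```text
t 22.75 pos [ 0.5812 -0.0717  0.1175] yaw 38.8 q6 0.57 F [-5.3  2.3  5.5] T [0.285 1.025 0.072] w 0.0249
t 22.88 pos [ 0.5812 -0.0716  0.1174] yaw 33.8 q6 0.657 F [-5.   1.5  6. ] T [0.352 0.998 0.127] w 0.025
t 23.0 pos [ 0.5812 -0.0716  0.1173] yaw 28.8 q6 0.744 F [-5.9  2.1  6.5] T [0.401 1.03  0.046] w 0.0252
```

```bash
python3 -m handwheel '[[0,0,0.003,1,1]]' >/dev/null; python3 o.py; python3 -m handwheel '[[0,0,0.003,1,1]]' >/dev/null; python3 o.py;  python3 -m handwheel '[[0,0,0.003,1,1]]' >/dev/null; python3 o.py
```

```text
t 23.12 pos [ 0.5812 -0.0715  0.1172] yaw 23.8 q6 0.831 F [-5.8  1.2  5.7] T [0.486 1.003 0.102] w 0.025
t 23.25 pos [ 0.5812 -0.0715  0.1171] yaw 18.8 q6 0.919 F [-4.8  1.6  6.2] T [0.518 0.992 0.103] w 0.0255
t 23.38 pos [ 0.5812 -0.0714  0.117 ] yaw 13.8 q6 1.006 F [-4.8  1.5  7.1] T [0.586 0.989 0.08 ] w 0.0254
```

```bash
python3 -m handwheel '[[0,0,0.003,1,1]]' >/dev/null; python3 o.py; python3 -m handwheel '[[0,0,0.003,1,1]]' >/dev/null; python3 o.py;  python3 -m handwheel '[[0,0,0.003,1,1]]' >/dev/null; python3 o.py
```

```text
t 23.5 pos [ 0.5812 -0.0714  0.1168] yaw 8.8 q6 1.093 F [-4.2  2.2  4.6] T [0.594 0.885 0.225] w 0.0254
t 23.62 pos [ 0.5813 -0.0713  0.1165] yaw 3.8 q6 1.18 F [-3.7  2.   4.2] T [0.576 0.732 0.401] w 0.0253
t 23.75 pos [ 0.5813 -0.0712  0.1162] yaw -1.2 q6 1.267 F [-3.8  2.3  1.7] T [0.661 0.585 0.471] w 0.025
```

```bash
python3 -m handwheel '[[0,0,0,0,1]]' >/dev/null; python3 o.py; python3 -m handwheel '[[0,0,0,0,1]]' >/dev/null; python3 o.py
```

```text
t 23.88 pos [ 0.5813 -0.0713  0.1161] yaw -1.0 q6 1.264 F [-5.6  2.9  3.7] T [0.711 0.825 0.368] w 0.0251
t 24.0 pos [ 0.5813 -0.0713  0.1161] yaw -0.9 q6 1.263 F [-5.3  3.2  4.3] T [0.682 0.798 0.316] w 0.0254
```

Nut c is snug (≈0.34 holding, 0.47 while moving) after 190°. On to nut b.

```bash
python3 -m handwheel '[[0,0,0,0,-1],[0,0,0,0,-1],[0,0,0,0,-1],[0,0,-0.5,0,-1],[0,0,-0.9,-1,-1],[0,0,0,-1,-1],[0,0,0,-1,-1],[0,0,0,-1,-1]]' >/dev/null; python3 o.py
for i in 1 2 3 4; do python3 -m handwheel '[[0,0,0,-1,-1],[0,0,0,-1,-1],[0,0,0,-1,-1],[0,0,0,-1,-1],[0,0,0,-1,-1],[0,0,0,-1,-1],[0,0,0,-1,-1],[0,0,0,-1,-1]]' >/dev/null; done
python3 -m handwheel '[[0,0,0,-1,-1],[0,0,0,-1,-1],[0,0,0,-1,-1],[0,0,0,-0.7,-1],[0,0,0,0,-1]]' >/dev/null; python3 o.py; python3 -c "
from h import *
plan([.4744,-.0475,.175])"
```

```text
t 25.0 pos [ 0.5821 -0.0719  0.172 ] yaw 19.1 q6 0.913 F [-0.3  0.4  0.2] T [-0.027 -0.005 -0.037] w 0.0853
t 29.62 pos [ 0.5821 -0.0719  0.1719] yaw -162.6 q6 -2.199 F [0.3 0.1 0.2] T [-0.02   0.012 -0.003] w 0.0853
units [ 2.387  1.387 -0.077] xaxis yaw -162.58 tilt z [ 1.e-04 -1.e-04 -1.e+00] q6 -2.199 t 29.625
```

```bash
python3 -m handwheel '[[0.587,0.357,-0.08,0,-1],[0.9,0.515,0,0,-1],[0.9,0.515,0,0,-1],[0,0,0,0,-1],[0,0,0,0,-1]]' >/dev/null
python3 o.py; python3 - <<'E'
from h import *
s=observe();im=snapshot("wrist");cv2.imwrite("pics/w4.png",cv2.convertScaleAbs(im[:,:,::-1],alpha=1.6))
plan([.4744,-.0475,.1195],s)
E
```

```text
t 30.25 pos [ 0.4751 -0.0478  0.1755] yaw -162.6 q6 -2.223 F [-0.1  0.1  0.6] T [ 0.011 -0.052  0.051] w 0.0851
units [0.017 0.014 1.4  ] xaxis yaw -162.61 tilt z [ 1.3e-03 -5.0e-04 -1.0e+00] q6 -2.223 t 30.25
```

View pics/w4.png

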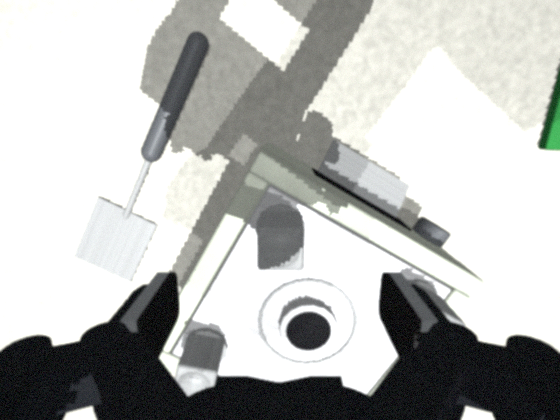

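Wrist view: nut b is centred at (281,240), square to the jaws. Descending.

```bash
python3 -m handwheel '[[0.01,0.02,0.2,0,-1],[0,0,0.6,0,-1],[0,0,0.57,0,-1],[0,0,0,0,-0.3],[0,0,0,0,0.2],[0,0,0,0,1],[0,0,0,0,1],[0,0,0,0,1]]' 40 >/dev/null; python3 o.py
```

```text
t 31.3 pos [ 0.4742 -0.0471  0.121 ] yaw -162.6 q6 -2.223 F [-0.2 -1.6  5.8] T [-0.197  0.03  -0.065] w 0.0253
```

```bash
python3 -m handwheel '[[0,-0.005,-0.02,0,1],[0,0,0,1,1],[0,0,0,1,1],[0,0,0.003,1,1],[0,0,0.003,1,1],[0,0,0.003,1,1],[0,0,0.003,1,1],[0,0,0.003,1,1]]' >/dev/null; python3 o.py
python3 -m handwheel '[[0,0,0.003,1,1],[0,0,0.003,1,1],[0,0,0.003,1,1],[0,0,0.003,1,1],[0,0,0.003,1,1],[0,0,0.003,1,1],[0,0,0.003,1,1],[0,0,0.003,1,1]]' >/dev/null; python3 o.py
python3 -m handwheel '[[0,0,0.003,1,1],[0,0,0.003,1,1],[0,0,0.003,1,1],[0,0,0.003,1,1],[0,0,0.003,1,1],[0,0,0.003,1,1]]' >/dev/null; python3 o.py; python3 -m handwheel '[[0,0,0.003,1,1],[0,0,0.003,1,1]]' >/dev/null; python3 o.py; python3 -m handwheel '[[0,0,0.003,1,1]]' >/dev/null; python3 o.py;python3 -m handwheel '[[0,0,0.003,1,1]]' >/dev/null; python3 o.py
```

```text
t 32.3 pos [ 0.4741 -0.047   0.1205] yaw 162.3 q6 -1.61 F [ 1.9 -0.5 -0.5] T [-0.048 -0.467  0.119] w 0.0253
t 33.3 pos [ 0.4743 -0.0469  0.1196] yaw 122.3 q6 -0.912 F [2.8 1.1 0.4] T [ 0.147 -0.563  0.077] w 0.025
t 34.05 pos [ 0.4744 -0.0469  0.1189] yaw 92.3 q6 -0.388 F [ 2.8  0.5 -0.3] T [ 0.161 -0.64   0.124] w 0.0252
t 34.3 pos [ 0.4744 -0.0469  0.1187] yaw 82.3 q6 -0.214 F [ 3.  -0.  -0.5] T [ 0.076 -0.642  0.09 ] w 0.0254
t 34.42 pos [ 0.4744 -0.0469  0.1186] yaw 77.3 q6 -0.126 F [3.9 1.1 0.9] T [ 0.128 -0.619  0.129] w 0.0254
t 34.55 pos [ 0.4745 -0.0469  0.1185] yaw 72.3 q6 -0.039 F [3.9 0.5 1.1] T [ 0.167 -0.636  0.095] w 0.0254
```

125° done. I'll go in single steps from here.

```bash
python3 -m handwheel '[[0,0,0.003,1,1]]' >/dev/null; python3 o.py; python3 -m handwheel '[[0,0,0.003,1,1]]' >/dev/null; python3 o.py;  python3 -m handwheel '[[0,0,0.003,1,1]]' >/dev/null; python3 o.py
```

```text
t 34.67 pos [ 0.4745 -0.0469  0.1184] yaw 67.3 q6 0.048 F [ 3.5  1.1 -0.7] T [ 0.093 -0.625  0.157] w 0.0253
t 34.8 pos [ 0.4745 -0.047   0.1183] yaw 62.3 q6 0.135 F [ 3.2  0.9 -0.1] T [ 0.088 -0.634  0.091] w 0.0252
t 34.92 pos [ 0.4745 -0.0469  0.1181] yaw 57.3 q6 0.223 F [ 4.4 -0.1  0.1] T [ 0.055 -0.704  0.076] w 0.025
```

```bash
python3 -c "pass"
python3 -m handwheel '[[0,0,0.003,1,1]]' >/dev/null; python3 o.py; python3 -m handwheel '[[0,0,0.003,1,1]]' >/dev/null; python3 o.py;  python3 -m handwheel '[[0,0,0.003,1,1]]' >/dev/null; python3 o.py
```

```text
t 35.05 pos [ 0.4745 -0.047   0.118 ] yaw 52.3 q6 0.31 F [3.3 0.3 0.9] T [ 0.12  -0.655  0.112] w 0.0252
t 35.17 pos [ 0.4745 -0.047   0.1179] yaw 47.3 q6 0.397 F [4.8 0.4 0.5] T [ 0.061 -0.675  0.057] w 0.025
t 35.3 pos [ 0.4746 -0.047   0.1179] yaw 42.3 q6 0.484 F [4.7 0.3 0.6] T [ 0.052 -0.674  0.091] w 0.0251
```

```bash
python3 -m handwheel '[[0,0,0.003,1,1]]' >/dev/null; python3 o.py; python3 -m handwheel '[[0,0,0.003,1,1]]' >/dev/null; python3 o.py;  python3 -m handwheel '[[0,0,0.003,1,1]]' >/dev/null; python3 o.py
```

```text
t 35.42 pos [ 0.4746 -0.047   0.1177] yaw 37.3 q6 0.572 F [ 4.9 -0.   0.8] T [ 0.036 -0.646  0.072] w 0.0254
t 35.55 pos [ 0.4746 -0.047   0.1176] yaw 32.3 q6 0.659 F [ 4.7 -0.  -1.9] T [-0.009 -0.759  0.231] w 0.0251
t 35.67 pos [ 0.4745 -0.047   0.1173] yaw 27.3 q6 0.746 F [ 4.9 -0.1 -3.1] T [-0.071 -0.913  0.366] w 0.025
```

```bash
python3 -m handwheel '[[0,0,0,0,1]]' >/dev/null; python3 o.py; python3 -m handwheel '[[0,0,0,0,1]]' >/dev/null; python3 o.py
```

```text
t 35.8 pos [ 0.4746 -0.047   0.1172] yaw 27.5 q6 0.743 F [ 5.8  0.3 -2.6] T [-0.036 -0.925  0.255] w 0.0254
t 35.92 pos [ 0.4745 -0.047   0.1172] yaw 27.5 q6 0.742 F [ 5.9 -0.2 -2. ] T [-0.042 -0.979  0.239] w 0.0251
```

```bash
python3 -m handwheel '[[0,0,0.003,1,1]]' >/dev/null; python3 o.py; python3 -m handwheel '[[0,0,0,0,1]]' >/dev/null; python3 o.py; python3 -m handwheel '[[0,0,0,0,1]]' >/dev/null; python3 o.py
```

```text
t 36.05 pos [ 0.4745 -0.0471  0.117 ] yaw 22.4 q6 0.831 F [ 5.6 -0.5 -5.7] T [-0.009 -1.066  0.495] w 0.0252
t 36.17 pos [ 0.4745 -0.0471  0.1169] yaw 22.5 q6 0.83 F [ 6.1 -0.6 -4.9] T [-0.097 -1.011  0.3  ] w 0.0249
t 36.3 pos [ 0.4745 -0.0471  0.1169] yaw 22.5 q6 0.829 F [ 5.7  0.1 -4.6] T [ 0.013 -0.997  0.432] w 0.0252
```

Nut b is snug (≈0.37 holding, 0.50 moving) after 175°. On to nut d.

```bash
python3 -m handwheel '[[0,0,0,0,-1],[0,0,0,0,-1],[0,0,0,0,-1],[0,0,-0.5,0,-1],[0,0,-0.9,-1,-1],[0,0,0,-1,-1],[0,0,0,-1,-1],[0,0,0,-1,-1]]' >/dev/null; python3 o.py
for i in 1 2 3 4; do python3 -m handwheel '[[0,0,0,-1,-1],[0,0,0,-1,-1],[0,0,0,-1,-1],[0,0,0,-1,-1],[0,0,0,-1,-1],[0,0,0,-1,-1],[0,0,0,-1,-1],[0,0,0,-1,-1]]' >/dev/null; done
python3 -m handwheel '[[0,0,0,-1,-1],[0,0,0,-1,-1],[0,0,0,-1,-1],[0,0,0,-1,-1],[0,0,0,-0.15,-1],[0,0,0,0,-1]]' >/dev/null; python3 o.py; python3 -c "
from h import *
plan([.6062,.0354,.175])"
```

```text
t 37.3 pos [ 0.4736 -0.047   0.1732] yaw 42.6 q6 0.479 F [-0.2  0.2 -0.2] T [-0.018 -0.033  0.021] w 0.0855
t 42.05 pos [ 0.4737 -0.047   0.1732] yaw -136.9 q6 -2.672 F [ 0.7  0.1 -0. ] T [-0.047  0.022 -0.005] w 0.0854
units [-3.826 -0.76  -0.046] xaxis yaw -136.89 tilt z [-1.e-04  0.e+00 -1.e+00] q6 -2.672 t 42.05
```

```bash
python3 -m handwheel '[[-0.626,-0.12,-0.05,0,-1],[-0.8,-0.16,0,0,-1],[-0.8,-0.16,0,0,-1],[-0.8,-0.16,0,0,-1],[-0.8,-0.16,0,0,-1],[0,0,0,0,-1],[0,0,0,0,-1]]' >/dev/null
python3 o.py; python3 - <<'E'
from h import *
s=observe();im=snapshot("wrist");cv2.imwrite("pics/w5.png",cv2.convertScaleAbs(im[:,:,::-1],alpha=1.4))
plan([.6062,.0354,.1195],s)
E
```

```text
t 42.92 pos [0.6055 0.0354 0.1749] yaw -136.8 q6 -2.461 F [-0.9 -0.7  0.2] T [0.023 0.011 0.044] w 0.0854
units [-0.014 -0.011  1.386] xaxis yaw -136.84 tilt z [-9.e-04 -1.e-04 -1.e+00] q6 -2.461 t 42.925
```

View pics/w5.png

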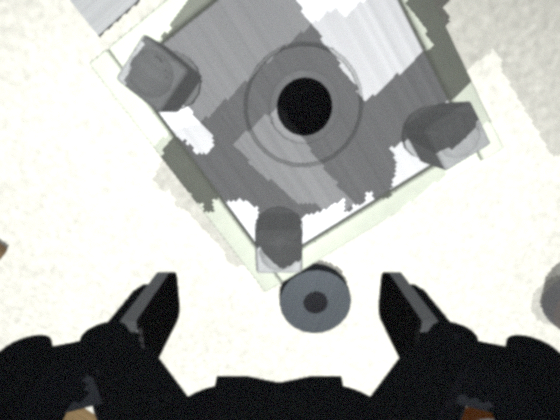

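Wrist view: nut d is centred at (279,243), square to the jaws. The burr at (315,300) lies far below the fingers. Descending.

```bash
python3 -m handwheel '[[-0.01,-0.01,0.2,0,-1],[0,0,0.6,0,-1],[0,0,0.56,0,-1],[0,0,0,0,-0.3],[0,0,0,0,0.2],[0,0,0,0,1],[0,0,0,0,1],[0,0,0,0,1]]' 40 >/dev/null; python3 o.py
```

```text
t 43.98 pos [0.6067 0.0359 0.1219] yaw -136.8 q6 -2.461 F [-2.2  1.5  5.3] T [0.296 0.471 0.057] w 0.0252
```

```bash
python3 -m handwheel '[[0,0.012,-0.02,0,1],[0,0,0,1,1],[0,0,0,1,1],[0,0,0.003,1,1],[0,0,0.003,1,1],[0,0,0.003,1,1],[0,0,0.003,1,1],[0,0,0.003,1,1]]' >/dev/null; python3 o.py
python3 -m handwheel '[[0,0,0.003,1,1],[0,0,0.003,1,1],[0,0,0.003,1,1],[0,0,0.003,1,1],[0,0,0.003,1,1],[0,0,0.003,1,1],[0,0,0.003,1,1],[0,0,0.003,1,1]]' >/dev/null; python3 o.py
python3 -m handwheel '[[0,0,0.003,1,1],[0,0,0.003,1,1],[0,0,0.003,1,1],[0,0,0.003,1,1],[0,0,0.003,1,1],[0,0,0.003,1,1]]' >/dev/null; python3 o.py; python3 -m handwheel '[[0,0,0.003,1,1],[0,0,0.003,1,1]]' >/dev/null; python3 o.py; python3 -m handwheel '[[0,0,0.003,1,1]]' >/dev/null; python3 o.py;python3 -m handwheel '[[0,0,0.003,1,1]]' >/dev/null; python3 o.py
```

```text
t 44.98 pos [0.6067 0.0356 0.1213] yaw -172.0 q6 -1.846 F [-0.7 -1.4  0.8] T [-0.174 -0.002  0.099] w 0.025
t 45.98 pos [0.6065 0.0354 0.1204] yaw 148.0 q6 -1.148 F [-0.3 -2.4  2.4] T [-0.391  0.296  0.09 ] w 0.0254
t 46.73 pos [0.6062 0.0353 0.1197] yaw 118.0 q6 -0.625 F [-2.  -3.6  3.5] T [-0.479  0.468  0.058] w 0.0254
t 46.98 pos [0.6062 0.0353 0.1194] yaw 108.0 q6 -0.45 F [-2.2 -1.7  2.5] T [-0.449  0.6    0.172] w 0.0252
t 47.1 pos [0.6061 0.0353 0.1193] yaw 103.0 q6 -0.363 F [-2.6 -2.3  3.8] T [-0.416  0.627  0.068] w 0.0248
t 47.23 pos [0.6061 0.0353 0.1192] yaw 98.0 q6 -0.276 F [-3.1 -1.9  3.2] T [-0.394  0.62   0.081] w 0.0253
```

```bash
python3 -m handwheel '[[0,0,0.003,1,1]]' >/dev/null; python3 o.py; python3 -m handwheel '[[0,0,0.003,1,1]]' >/dev/null; python3 o.py;  python3 -m handwheel '[[0,0,0.003,1,1]]' >/dev/null; python3 o.py
```

```text
t 47.35 pos [0.606  0.0353 0.1191] yaw 93.0 q6 -0.188 F [-3.5 -2.8  4.2] T [-0.424  0.673  0.051] w 0.0253
t 47.48 pos [0.606  0.0353 0.119 ] yaw 88.0 q6 -0.101 F [-3.7 -2.7  3.9] T [-0.419  0.702  0.036] w 0.0252
t 47.6 pos [0.606  0.0353 0.1189] yaw 83.0 q6 -0.014 F [-3.1 -2.3  3.6] T [-0.322  0.783  0.068] w 0.0253
```

```bash
python3 -m handwheel '[[0,0,0.003,1,1]]' >/dev/null; python3 o.py; python3 -m handwheel '[[0,0,0.003,1,1]]' >/dev/null; python3 o.py;  python3 -m handwheel '[[0,0,0.003,1,1]]' >/dev/null; python3 o.py
```

```text
t 47.73 pos [0.6059 0.0354 0.1187] yaw 78.0 q6 0.073 F [-4.5 -2.4  4.3] T [-0.303  0.704  0.119] w 0.0251
t 47.85 pos [0.6059 0.0354 0.1186] yaw 73.0 q6 0.161 F [-4.2 -2.2  4.8] T [-0.309  0.763  0.023] w 0.0252
t 47.98 pos [0.6059 0.0354 0.1185] yaw 68.0 q6 0.248 F [-4.3 -1.7  4.1] T [-0.26   0.771  0.069] w 0.0253
```

```bash
python3 -m handwheel '[[0,0,0.003,1,1]]' >/dev/null; python3 o.py; python3 -m handwheel '[[0,0,0.003,1,1]]' >/dev/null; python3 o.py;  python3 -m handwheel '[[0,0,0.003,1,1]]' >/dev/null; python3 o.py
```

```text
t 48.1 pos [0.6059 0.0355 0.1184] yaw 63.0 q6 0.335 F [-4.5 -1.8  4.4] T [-0.175  0.793  0.043] w 0.0257
t 48.23 pos [0.6058 0.0355 0.1183] yaw 58.0 q6 0.422 F [-4.5 -1.3  5.3] T [-0.267  0.826  0.069] w 0.0252
t 48.35 pos [0.6058 0.0355 0.1182] yaw 53.0 q6 0.51 F [-4.8 -1.3  5.2] T [-0.223  0.884  0.066] w 0.0252
```

```bash
python3 -m handwheel '[[0,0,0.003,1,1]]' >/dev/null; python3 o.py; python3 -m handwheel '[[0,0,0.003,1,1]]' >/dev/null; python3 o.py;  python3 -m handwheel '[[0,0,0.003,1,1]]' >/dev/null; python3 o.py
```

```text
t 48.48 pos [0.6058 0.0356 0.118 ] yaw 48.0 q6 0.597 F [-3.7 -1.   3.9] T [-0.151  0.72   0.277] w 0.0248
t 48.6 pos [0.6058 0.0356 0.1177] yaw 43.1 q6 0.684 F [-3.5 -2.1  3.6] T [-0.183  0.682  0.358] w 0.0252
t 48.73 pos [0.6058 0.0356 0.1175] yaw 38.1 q6 0.771 F [-2.9 -0.5  1.6] T [-0.075  0.641  0.524] w 0.0253
```

```bash
python3 -m handwheel '[[0,0,0,0,1]]' >/dev/null; python3 o.py; python3 -m handwheel '[[0,0,0,0,1]]' >/dev/null; python3 o.py
```

```text
t 48.85 pos [0.6058 0.0357 0.1174] yaw 38.3 q6 0.768 F [-3.8 -2.   2.4] T [-0.211  0.834  0.351] w 0.0252
t 48.98 pos [0.6058 0.0357 0.1174] yaw 38.3 q6 0.767 F [-5.4 -2.1  2.2] T [-0.318  0.964  0.378] w 0.0252
```

Nut d is snug (≈0.37 holding, 0.52 moving) after 185°. Releasing, lifting clear and checking.

```bash
python3 -m handwheel '[[0,0,0,0,-1],[0,0,0,0,-1],[0,0,0,0,-1],[0,0,-0.5,0,-1],[0,0,-1,0,-1],[0,0,-1,0,-1],[-0.6,0,-1,0,-1],[-0.6,0,-0.5,0,-1]]' >/dev/null; python3 -m handwheel '[[-0.8,0.4,0,0,-1],[-0.5,0.4,0,0,-1],[0,0,0,0,-1]]' >/dev/null; python3 o.py
python3 - <<'E'
from h import *
w=snapshot("wrist")[:,:,::-1];s=snapshot("scene")[:,:,::-1]
b=cv2.imread("pics/scene0.png")
f=lambda i:cv2.resize(cv2.convertScaleAbs(i[170:270,205:305],alpha=1.5),(300,300),interpolation=cv2.INTER_CUBIC)
cv2.imwrite("pics/end.png",np.hstack([cv2.resize(cv2.convertScaleAbs(w,alpha=1.3),(480,600)) if 0 else cv2.convertScaleAbs(cv2.resize(w,(500,375)),alpha=1.4),cv2.copyMakeBorder(np.vstack([f(b),f(s)])[:,:],0,0,0,0,0)[:375]]) if 0 else np.vstack([np.hstack([f(b),f(s)]),cv2.convertScaleAbs(cv2.resize(w[:280],(600,300)),alpha=1.4)]))
E
```

```text
t 50.35 pos [ 0.5474 -0.0522  0.2775] yaw 38.1 q6 0.596 F [-0.4  0.7  0.3] T [-0.031  0.015 -0.027] w 0.0854
```

View pics/end.png

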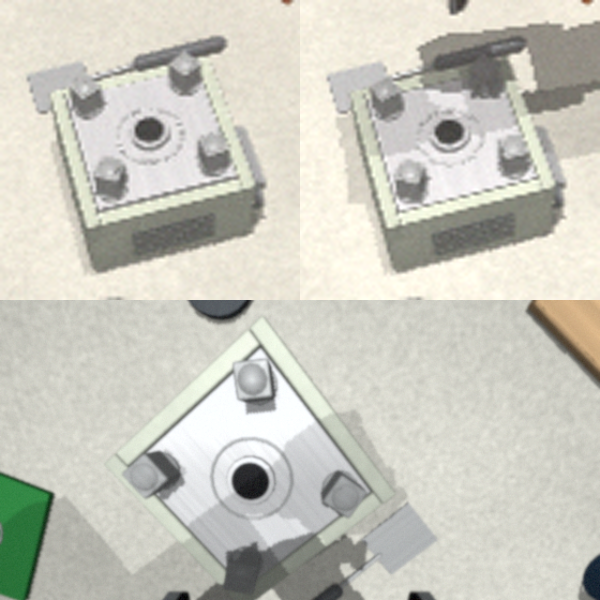

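The end view (before left, after right, wrist view below) shows the plate sunk level with the rim on all sides. All four nuts are free, and the spatula and burr have not moved.

```bash
python3 -c "
from plant import finish_job;print(finish_job())"
```

```text
the job is handed in; nothing more can be done
None
```

I tightened the four nuts clockwise in cross order (a, c, b, d) and stopped each one as it came up snug. I then let go, raised the arm clear and handed the job in at about 50 s.

| Nut | Turn | Torque, holding | Torque, last step |
|---|---|---|---|
| a | about 190° | about 0.37 N m | 0.52 N m |
| c | about 190° | about 0.34 N m | 0.47 N m |
| b | about 175° | about 0.37 N m | 0.50 N m |
| d | about 185° | about 0.37 N m | 0.52 N m |

- **Torque:** every holding value is inside the 0.3 to 0.5 N m snug band. The readings vary by about 0.05 N m. The last-step readings for a and d touched 0.52, below the 0.65 crush limit.
- **Final pictures:** the plate looks level and flush with the rim. The spatula and burr, next to the mill, had not moved; I did not check the jar, bowl and mug in the last pictures.
- **Nut a regrasp:** my first grip was about 3 mm off the nut's axis and gave side forces up to about 17 N. I let go partway, re-centred and carried on; the later turning stayed under about 8 N.
- **Not checked:** I did not measure the plate's height in numbers, and I did not go back to feel nuts a and c again after b and d were tight.

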